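Open the crate clamp

ROBOT

A 6-joint arm with a two-finger parallel gripper is mounted at the origin on the work surface. World frame = base frame: x ahead of the robot, y to its left, z up, the work surface at z = 0. Lengths are in mm, angles in rad, forces in N, time in s.
With the tool pointing down it reaches from about 200 to 875 mm from the base axis. Payload 3.4 kg.
Tool frame: the origin (TCP) lies on the centre line of the jaws, within the pads' length; the fingertips stand 25 mm ahead of it and the grasp point (between the pads) lies 6 mm ahead of it; z points along the fingers, y is the direction in which the jaws open and shut (so a half turn about z gives the same grasp; the last joint's range is limited). The gripper opens to 94 mm and grips with 3 to 60 N. Pads are 16 mm wide; open, the fingers measure 119 mm over their backs; the gripper's body (75 mm by 177 mm) begins 78 mm behind the grasp point.
Start: joints at [-1.39, 0.276, 1.505, -0, 1.361, -0.121], TCP at [170.912, -549.05, 193.093] pointing down, gripper open.
Joint ranges: [-2.89, 2.89], [-0.75, 2.08], [0.22, 2.7], [-1.18, 4.32], [0.11, 2.71], [-2.7, 2.7]. Speed limits (rad/s): [2.57, 2.57, 3.14, 3.14, 3.14, 3.14].

INTERFACE

Orientations are given as a unit quaternion [w, x, y, z].
In Python, from workcell import robot gives the robot as it stands.
- The arm moves only by the shell command python3 -m crank 'ROWS' [FORCE]. ROWS is JSON, a list of rows, each a list of 3 entries, a list of its own where there are three numbers: the turn, a rotation vector about the tool's x, y, z in units of 5 degrees (1.0 is 5 degrees), then the shift along the tool's x, y, z in m, then the opening, from 0 (shut) to 1 (fully open). A call has 1 to 10 rows; each row is the pose to reach, as a shift and turn from the pose measured when the call began, along the tool's axes at that moment; what a row does not reach only later rows make up. A row lasts 1/10 s, in which the tool goes at most 50 mm and 8.59 degrees, less where a joint would pass 70% of its speed; a pose out of reach is approached as far as the arm can. A call with a gripper value outside its range is refused whole. The fingers move at their own pace and stop on an object; FORCE is the grip in N (left out, the last holds). Time passes only in rows, so rows that repeat a pose let the fingers close. It gives the time, the measured TCP pose, the force and the opening at its end, in the units of the state.
- robot.state(): the state, without advancing time (a new reading comes with each control period).
- robot.capture(name): name is "scene" or "top" or "wrist"; returns a dict with "img" (420x560x3 uint8, red, green, blue), "camera_matrix" (3x3 intrinsics, pixels), "camera_from_world" (4x4, takes a point from world to camera coordinates). Camera axes: x right, y up, looking along -z (the intrinsics and any distortion apply to the point x, -y, -z); pixel columns grow to the right and rows downward; lengths in mm; the calibration is good to about 2 mm. A picture is of the moment at which its call begins. There is no depth.
- robot.finish_job(): hands the job in, once; it reports no verdict.
The state is a dict: "time": time; "joint_positions": joint angles; "joint_vel": joint speeds; "tau": joint torques, N m; "tool_pos": TCP position; "orientation": TCP orientation; "ft_force": force on the tool from outside, world axes, zero at the start; "moment": the same for the moment, N m; "gripper_width": opening from 0.0 (shut) to 1.0 (fully open).
Only numpy, scipy, OpenCV 4.12 (cv2) and the standard library are available. Lean on these libraries where they do the work, as an engineer would, in place of code of your own. Each camera call takes 0.05 s, during which the arm holds its last target. There are 200 camera calls.

TASK

The small crate of mushrooms is packed: open the ratchet clamp that holds it. With the fingertips, press down the red release pad on the clamp's sliding jaw and, keeping it pressed, push the jaw away from the crate along its bar, all the way back against the yellow end stop; then let go and move clear. It is all pressing and pushing: lift nothing, and leave the crate, the loose mushrooms, brush, bowl and bottle where they stand.

Things in the scene. Friction and masses are not known exactly. Their poses are not given: they have to be found in the camera images.
- clamp: Crate clamp fixed to the bench. Steel bar along its x axis, 28 mm wide, 24 to 40 mm above the bench. Blue fixed jaw at x = -230 to -200 mm, 62 mm high; yellow end stop at x = 183 to 205 mm, 66 mm high. The jaws reach from the bar to the clamp's +y, where the crate stands between them. Origin on the bench under the bar, x along the bar from fixed jaw to end stop, z up.
- jaw (a joint): Blue sliding jaw's place along the bar, m: 0 nearest the crate, 0.150 fully back against the end stop; grows along the clamp's +x; starts at 0 to 0.05. Carriage 68 x 60 mm, top 54 mm above the bench; its arm (58 mm high) reaches 152 mm to +y. A ratchet (12 mm pitch) blocks it from going back unless the release is held down; then it slides with about 5 N of friction and stays where left.
- release (a joint): How far the red release pad is pressed, m: 0 up, 0.010 fully down (hard stop). The ratchet lets go from 0.006, keep it beyond 0.007. Spring: about 3 N at first, 6.5 N fully down; it springs up when let go. It may stand up to 6 mm down by itself, resting on a ratchet tooth.
- release_top (a point): Centre of the top of the red release pad on the sliding jaw: flat, 44 mm along the bar by 48 mm across; 66 mm above the bench when up, 56 mm when fully down. Moves with the jaw and the pad. Axes as the clamp's: x is the way the jaw is to be pushed.
- heel (a point): Middle of the inner face of the blue upright plate (heel) at the +x end of the sliding jaw: 60 mm wide, 12 mm thick, top 93 mm above the bench. The point is 75 mm above the bench and 28 mm along +x from the centre of the release pad. A fingertip on the pad pushes against this face. Axes as the clamp's.
- end_stop (a point): Middle of the yellow end stop's face, 50 mm above the bench. The back of the sliding jaw (12 mm behind the heel face) meets it when the jaw is fully back.
- crate: Small light-wood crate filled with brown mushrooms, 158 x 115 mm, sides 72 mm high, mushrooms up to about 90 mm; about 0.8 kg, loose, standing on the bench between the jaws. Origin under its centre, x along the bar. Leave it there.
- cep_a: Loose brown cep mushroom standing on its stem near the bar, on the robot's side: cap 61 mm across, 64 mm high; origin under its centre. Leave it alone.
- cep_b: Loose tan cep mushroom standing on its stem near the bar, on the robot's side: cap 64 mm across, 67 mm high; origin under its centre. Leave it alone.
- cep_c: Loose brown cep mushroom standing on its stem, beyond the end stop: cap 64 mm across, 67 mm high; origin under its centre. Leave it alone.
- brush: Wooden brush lying flat, 200 mm long, about 25 mm high; origin under its middle, x along it. Leave it alone.
- tub: Empty white bowl, 100 mm across, 60 mm high; origin under its centre. Leave it alone.
- spray: Closed blue bottle, 64 mm across, 160 mm high; origin under its centre. Leave it alone.
Not all that is in view belongs to the job. Leave any green look-alike of the crate alone.

How it is judged (in metres and radians):
On the way, in this order (a step that is already met when the one before it is completed fails the run):
1. the release is pressed home (at least 7 mm) before the jaw has been moved more than 16 mm (value of joint release above 0.007 m and distance of heel from where it was at the start of the episode below 0.016 m), for 0.05 s.
2. with the release still held down, the jaw is pushed at least 50 mm back from where it started (value of joint release above 0.006 m and distance of heel from where it was at the start of the episode above 0.05 m), for 0.05 s.
3. the jaw is back at the end stop (within 6 mm) (value of joint jaw above 0.144 m), for 0.2 s.
At the end, for the whole second after the job is handed in: The jaw rests within 6 mm of the end stop (joint over 0.144), the release has been let go, the crate stands upright within 15 mm of where it was, and the mushrooms, brush, bowl and bottle are within 25 mm of where they were (value of joint jaw above 0.144 m and value of joint release below 0.0075 m and velocity of joint jaw below 0.01 m/s and distance of crate from where it was at the start of the episode below 0.015 m and angle between crate's own z axis and vertical below 0.1 rad and distance of each of cep_a, cep_b, cep_c, brush, tub, spray from where it was at the start of the episode below 0.025 m); the robot touches nothing.
It fails at once if the crate is lifted, tipped or shoved more than 15 mm (distance of crate from where it was at the start of the episode above 0.015 m or angle between crate's own z axis and vertical above 0.15 rad).
It fails at once if a loose mushroom, the brush, the bowl or the bottle is lifted or moved more than 25 mm (distance of any of cep_a, cep_b, cep_c, brush, tub, spray from where it was at the start of the episode above 0.025 m).
It also fails if it takes over 38 s, if anything falls off the work surface, if the arm or the gripper's body presses on something with over 40 N, if the wrist force passes 120 N, or if a joint passes its speed limit or range.

## Working session

There is one attempt and no reset: what is moved stays moved. The work goes in short steps, Python scripts to look and compute and a shell command to move; the robot and the scene stay as the last step left them, time stands still between calls to the robot, and variables do not carry over. Pictures are saved under pics/ and viewed, about 8 in all and at most 12, crops included, and the job is handed in when it is done.

```bash
mkdir -p pics
cat > h.py <<'E'
import numpy as np, cv2
from workcell import robot
def cap(n,f):
    c=robot.capture(n); cv2.imwrite(f'pics/{f}.png',c['img'][...,::-1]); np.savez(f'pics/{f}.npz',K=c['camera_matrix'],T=c['camera_from_world']); return c
def load(f):
    d=np.load(f'pics/{f}.npz'); return np.array(d['K']),np.array(d['T'])
def back(f,u,v,z):
    K,T=load(f); d=np.linalg.solve(K,[u,v,1.]); d=np.array([d[0],-d[1],-d[2]])
    R=T[:3,:3]; o=-R.T@T[:3,3]; w=R.T@d; return o+w*(z-o[2])/w[2]
def proj(f,p):
    K,T=load(f); c=T[:3,:3]@np.array(p,float)+T[:3,3]; q=K@[c[0],-c[1],-c[2]]; return q[:2]/q[2]
E
python3 - <<'E'
from h import *
for n in('top','scene'):
    c=cap(n,n+'0'); print(c.keys(), c['camera_matrix'].tolist())
print(robot.state())
E
```

```text
dict_keys(['img', 'camera_matrix', 'camera_from_world']) [[429.96550819667453, 0.0, 286.41793711607335], [0.0, 429.96550819667453, 210.0152998142783], [0.0, 0.0, 1.0]]
dict_keys(['img', 'camera_matrix', 'camera_from_world']) [[434.124778869278, 0.0, 272.9147091949508], [0.0, 434.124778869278, 206.41553500048144], [0.0, 0.0, 1.0]]
{'time': 0.1, 'joint_positions': array([-1.39000825e+00,  2.76477605e-01,  1.50597227e+00, -1.52172285e-05,
        1.36069549e+00, -1.21008244e-01]), 'joint_vel': array([-1.06619501e-03, -1.56837717e-03, -3.69206142e-03, -2.15193750e-03,
       -4.93234058e-04, -8.35266105e-05]), 'tau': array([ 1.43402598e-03, -4.05454910e+01, -2.37780243e+01,  7.01161008e-02,
        2.98333028e-02, -4.91101116e-05]), 'tool_pos': array([ 170.80171871, -548.50594191,  192.33578875]), 'orientation': array([-7.75787714e-04,  9.88635922e-01,  1.50327678e-01, -3.06385297e-05]), 'ft_force': array([-0.52956934,  0.18803708,  0.45429922]), 'moment': array([-0.01996336,  0.0594149 , -0.05171471]), 'gripper_width': 1.0000306133651808}
```

View pics/top0.png

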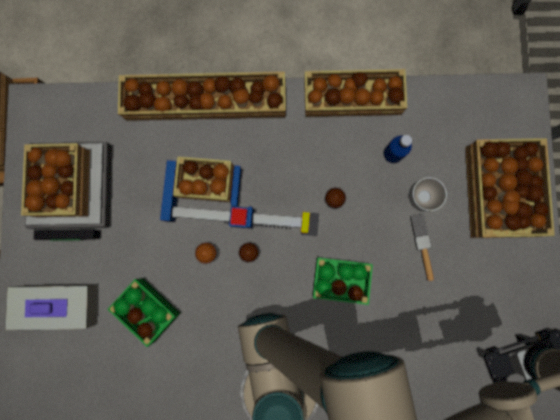

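View pics/scene0.png

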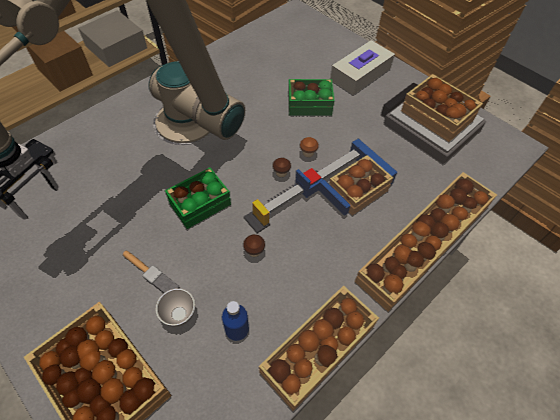

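Top view: blue fixed jaw (167,190), red pad (240,215) on the sliding jaw, yellow stop (306,222), light-wood crate in the clamp (204,179). The green crates at (343,280) and (145,312) are look-alikes. Ceps a/b are at (205,252) and (249,252), and cep_c at (335,197). Next: triangulate, and take an enlarged crop.

Run:
```python
from h import *
def blob(f,lo,hi,roi):
    im=cv2.imread(f'pics/{f}.png'); hsv=cv2.cvtColor(im,cv2.COLOR_BGR2HSV)
    m=cv2.inRange(hsv,lo,hi); k=np.zeros_like(m); k[roi[1]:roi[3],roi[0]:roi[2]]=1; m=m*k
    n,l,s,c=cv2.connectedComponentsWithStats(m); i=1+s[1:,4].argmax(); 
    r=cv2.minAreaRect(np.argwhere(l==i)[:,::-1].astype(np.float32)); return c[i],s[i],r
def tri(a,b):
    A=[]
    for f,p in(('top0',a),('scene0',b)):
        K,T=load(f); P=K@np.diag([1,-1,-1])@T[:3]; A+= [p[0]*P[2]-P[0],p[1]*P[2]-P[1]]
    x=np.linalg.svd(np.array(A)/np.linalg.norm(A,axis=1)[:,None])[2][-1]; return x[:3]/x[3]
for nm,lo,hi,rt,rs in(('red',(0,200,100),(4,255,255),(225,200,256,230),(298,162,326,190)),('yel',(24,150,80),(34,255,255),(295,205,320,240),(245,195,275,225))):
    t=blob('top0',lo,hi,rt); s=blob('scene0',lo,hi,rs)
    print(nm,t,s,tri(t[0],s[0]).round(1))
    for z in (50,56,62,66): print(z,back('top0',*t[0],z).round(1),back('scene0',*s[0],z).round(1))
im=cv2.imread('pics/top0.png')[145:270,150:350]
cv2.imwrite('pics/crop.png',cv2.resize(im,None,fx=4,fy=4,interpolation=cv2.INTER_CUBIC))
```

```text
red (array([238.26219512, 216.03658537]), array([232, 209,  14,  15, 164], dtype=int32), ((238.3960418701172, 216.0395965576172), (12.537469863891602, 13.134490966796875), 5.710592269897461)) (array([311.976, 175.104]), array([304, 168,  17,  15, 125], dtype=int32), ((312.0, 175.0), (13.331280708312988, 10.173871994018555), 52.12501525878906)) [514.2 110.6  65.2]
50 [514.3 112.4  50. ] [507.9 121.2  50. ]
56 [513.7 111.6  56. ] [510.8 117.5  56. ]
62 [513.2 110.9  62. ] [513.7 113.7  62. ]
66 [512.8 110.4  66. ] [515.6 111.2  66. ]
yel (array([305.05806452, 222.00645161]), array([301, 212,   9,  21, 155], dtype=int32), ((305.11175537109375, 222.0470428466797), (7.439560890197754, 20.32457160949707), 4.398705005645752)) (array([260.44210526, 206.77894737]), array([253, 200,  16,  15,  95], dtype=int32), ((260.3893737792969, 206.65928649902344), (16.93297576904297, 5.738397598266602), 48.8140754699707)) [492.3 -82.9  61.1]
50 [493.5 -83.2  50. ] [486.6 -78.1  50. ]
56 [493. -83.  56.] [489.6 -80.8  56. ]
62 [492.6 -82.8  62. ] [492.6 -83.4  62. ]
66 [492.3 -82.7  66. ] [494.6 -85.2  66. ]
```

View pics/crop.png

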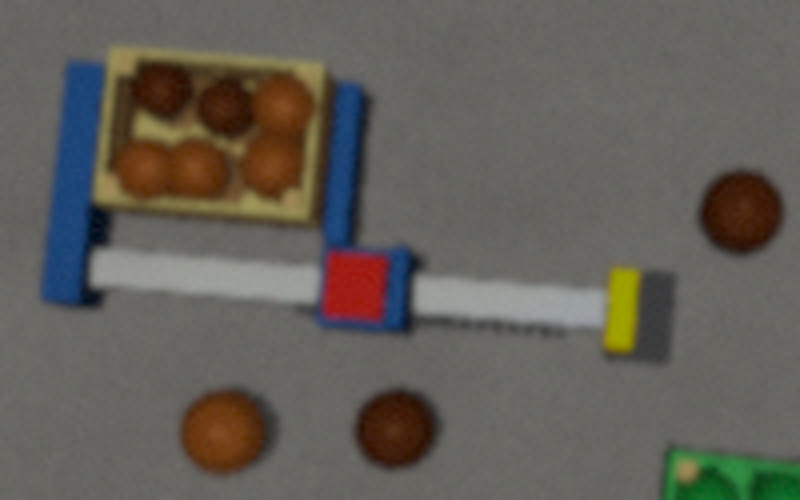

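The enlarged crop confirms the target: red pad with the blue heel on its right, at (360,285) in the crop. It's on the light-wood crate's clamp, with the yellow stop at (622,310). Pad height triangulates to 65 mm, as expected. Now the bar direction and the first move.

```bash
cat >> h.py <<'E'
from scipy.spatial.transform import Rotation as Ro
def rel(p,yaw=None,ps=True):
    s=robot.state(); w,x,y,z=s['orientation']; R=Ro.from_quat([x,y,z,w])
    sh=R.inv().apply(np.array(p)-s['tool_pos'])/1000
    t=None
    if yaw is not None:
        G=Ro.from_matrix(np.array([[np.cos(yaw),np.sin(yaw),0],[np.sin(yaw),-np.cos(yaw),0],[0,0,-1]]))
        t=(R.inv()*G).as_rotvec(degrees=True)/5
    print('pos',s['tool_pos'].round(1),'F',s['ft_force'].round(1),'t',round(s['time'],2),'shift',sh.round(4),'turn',None if t is None else t.round(2))
E
python3 - <<'E'
from h import *
a=back('top0',172.5,212,40);b=back('top0',301.2,221.8,40);d=(b-a)/np.linalg.norm(b-a)
print(a,b,d, np.degrees(np.arctan2(d[1],d[0])))
u=np.array([-.09,-.996,0]); # blend checked against print
p=np.array([514,110.7,0])
rel(np.array([514,110.7,150])+12*d*[1,1,0],np.arctan2(-d[1],-d[0]))
E
```

```text
[530.46327122 309.0224125   40.        ] [495.00511628 -72.17384763  40.        ] [-0.09261829 -0.99570169  0.        ] -95.3142532589709
pos [ 170.8 -548.5  192.3] F [-0.5  0.2  0.5] t 0.1 shift [ 0.519  -0.5163  0.0432] turn [-1.000e-02 -1.000e-02 -1.348e+01]
```

```bash
python3 -m crank '[[[0,0,0],[0,0,-0.03],0],[[0,0,-13.5],[0.519,-0.516,-0.03],0],[[0,0,-13.5],[0.519,-0.516,-0.03],0],[[0,0,-13.5],[0.519,-0.516,-0.03],0],[[0,0,-13.5],[0.519,-0.516,-0.03],0],[[0,0,-13.5],[0.519,-0.516,-0.03],0],[[0,0,-13.5],[0.519,-0.516,-0.03],0],[[0,0,-13.5],[0.519,-0.516,-0.03],0],[[0,0,-13.5],[0.519,-0.516,-0.03],0],[[0,0,-13.5],[0.519,-0.516,-0.03],0]]' 30
python3 -c "
from h import *
rel([512.8,98.7,150],np.radians(84.5))"
```

```text
time: 1.1
tool_pos: [381.5, -148.8, 222.8]
orientation: [-0.001, 0.738, 0.675, 0.0]
ft_force: [1.0, -0.9, 1.0]
gripper_width: 0.184
pos [ 381.5 -148.8  222.8] F [ 1.  -0.9  1. ] t 1.1 shift [0.2581 0.1088 0.0731] turn [-0.   -0.02  0.08]
```

```bash
python3 -m crank '[[[0,0,0],[0.258,0.109,0],0],[[0,0,0],[0.258,0.109,0],0],[[0,0,0],[0.258,0.109,0],0],[[0,0,0],[0.258,0.109,0],0],[[0,0,0],[0.258,0.109,0],0],[[0,0,0],[0.258,0.109,0],0],[[0,0,0],[0.258,0.109,0.07],0],[[0,0,0],[0.258,0.109,0.07],0],[[0,0,0],[0.258,0.109,0.07],0]]'
python3 - <<'E'
from h import *
rel([512.8,98.7,95],np.radians(84.5))
a=cap('wrist','w1')['img'][...,::-1]; b=cap('scene','s1')['img'][...,::-1]
c=cv2.resize(b[100:240,220:420],(600,420))
cv2.imwrite('pics/m1.png',np.hstack([cv2.resize(a,(400,300)),cv2.resize(c,(400,300))]))
for x in((512.8,98.7,66),(514,110.7,66)): print(proj('w1',x))
E
```

```text
time: 2.0
tool_pos: [509.9, 98.8, 149.6]
orientation: [-0.003, 0.738, 0.675, -0.003]
ft_force: [0.2, -0.3, 0.0]
gripper_width: 0.004
pos [509.9  98.8 149.6] F [ 0.2 -0.3  0. ] t 2.0 shift [0.0001 0.0033 0.0545] turn [-0.1  -0.    0.09]
[276.25697819 208.92025752]
[276.43872025 196.65621488]
```

View pics/m1.png

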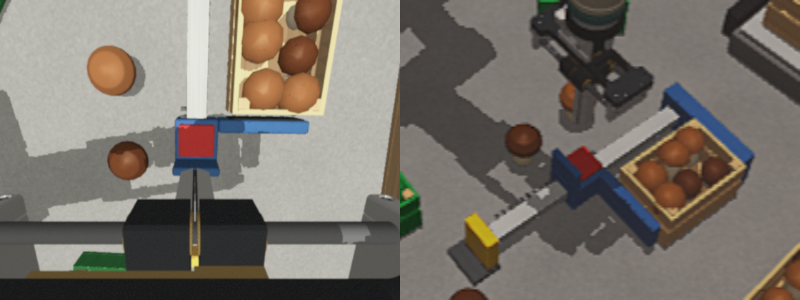

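Wrist view: pad at about (274,196) in full-frame pixels, predicted (276,197), and the fingers sit above the bar. I'll refine from this view, then descend.

```bash
python3 - <<'E'
from h import *
im=cv2.imread('pics/w1.png'); h=cv2.cvtColor(im,cv2.COLOR_BGR2HSV)
m=cv2.inRange(h,(0,150,60),(6,255,255))|cv2.inRange(h,(174,120,60),(180,255,255)); m[:165]=0;m[235:]=0;m[:,:240]=0;m[:,310:]=0
ys,xs=np.nonzero(m); x0,x1,y0,y1=xs.min(),xs.max(),ys.min(),ys.max(); print(x0,x1,y0,y1,len(xs))
for z in(60,66): 
  A,B,C,D=[back('w1',*q,z) for q in((x0,y0),(x1+1,y0),(x0,y1+1),(x1+1,y1+1))]
  print(z,((A+B+C+D)/4).round(1),np.linalg.norm(A-B).round(1),np.linalg.norm(A-C).round(1))
print(proj('s1',[509.9,98.8,124.6]))
E
python3 -m crank '[[[-0.1,0,0],[0,0.003,0.035],0],[[-0.1,0,0],[0,0.003,0.05],0],[[-0.1,0,0],[0,0.003,0.055],0],[[-0.1,0,0],[0,0.003,0.055],0]]'
```

```text
250 299 174 218 2170
60 [512.5 109.2  60. ] 47.6 44.8
66 [512.6 110.5  66. ] 46.6 43.8
[309.36878433 164.10771184]
time: 2.5
tool_pos: [516.9, 98.1, 99.2]
orientation: [0.003, 0.738, 0.675, 0.004]
ft_force: [-0.1, 0.3, -0.1]
gripper_width: 0.008
```

```bash
python3 -m crank '[[[0.05,0,0],[0,-0.003,0.005],0],[[0.05,0,0],[0,-0.003,0.01],0],[[0.05,0,0],[0,-0.003,0.014],0],[[0.05,0,0],[0,-0.003,0.014],0]]'
python3 -c "
from h import *
rel([511.5,98.7,81.5],np.radians(84.5))"
```

```text
time: 2.9
tool_pos: [513.7, 98.4, 84.9]
orientation: [0.001, 0.738, 0.675, 0.002]
ft_force: [-0.4, -0.1, -0.1]
gripper_width: 0.002
pos [513.7  98.4  84.9] F [-0.4 -0.1 -0.1] t 2.9 shift [ 0.0001 -0.0023  0.0034] turn [ 0.05 -0.02  0.07]
```

```bash
python3 -m crank '[[[0,0,0],[0,-0.002,0.002],0],[[0,0,0],[0,-0.002,0.003],0],[[0,0,0],[0,-0.002,0.003],0]]'
python3 -m crank '[[[0,0,0],[0,0,0.001],0],[[0,0,0],[0,0,0.001],0]]'
python3 -m crank '[[[0,0,0],[0,0,0.001],0],[[0,0,0],[0,0,0.001],0]]'
```

```text
time: 3.2
tool_pos: [511.6, 98.6, 81.8]
orientation: [0.001, 0.738, 0.675, 0.002]
ft_force: [0.0, -0.8, -0.3]
gripper_width: 0.003
time: 3.4
tool_pos: [511.6, 98.6, 80.7]
orientation: [0.001, 0.738, 0.675, 0.002]
ft_force: [0.6, -0.7, -0.1]
gripper_width: 0.006
time: 3.6
tool_pos: [511.5, 98.6, 79.6]
orientation: [0.001, 0.738, 0.675, 0.002]
ft_force: [-0.2, -0.1, 1.1]
gripper_width: 0.004
```

Run:
```python
from h import *
a=cap('wrist','w2')['img'][...,::-1]; b=cap('scene','s2')['img'][...,::-1]
cv2.imwrite('pics/m2.png',np.hstack([cv2.resize(a[120:330,130:410],(400,300)),cv2.resize(b[135:210,260:360],(400,300),interpolation=cv2.INTER_CUBIC)]))
```

```text
(no output)
```

View pics/m2.png

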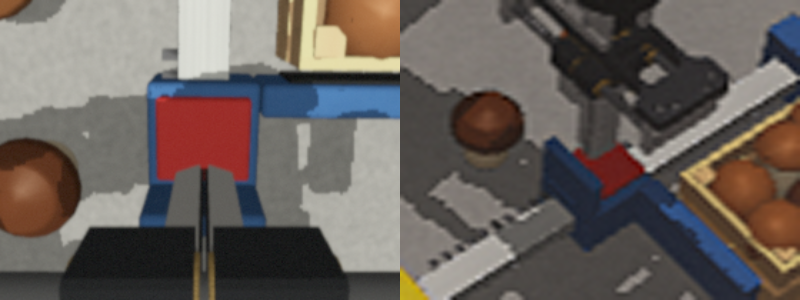

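Run:
```python
from h import *
print('state',robot.state()['tool_pos'],robot.state()['joint_positions'].round(3))
for dz in(25,15,5): print(dz,proj('w2',[511.5,98.6,79.6-dz]),proj('s2',[511.5,98.6,79.6-dz]))
for z in(54,60,66): print(z,back('w2',273.5,237.6,z),back('s2',309,174,z))
# pad corners from views
for f,r in(('w2',(165,260,220,330)),('s2',(165,190,295,330)),('s1',(165,190,295,330))):
    im=cv2.imread(f'pics/{f}.png'); h=cv2.cvtColor(im,cv2.COLOR_BGR2HSV)
    m=cv2.inRange(h,(0,150,40),(6,255,255))|cv2.inRange(h,(172,120,40),(180,255,255)); k=m*0;k[r[0]:r[1],r[2]:r[3]]=1;m*=k
    ys,xs=np.nonzero(m); i=[ys.argmin(),ys.argmax(),xs.argmin(),xs.argmax()]; print(f,[(xs[j],ys[j]) for j in i],len(xs))
E=np.array
for f in('w2','s2'):
  for z in(56,60,66):
    print(f,z,[proj(f,[512.5+a*.0963*-1*1+ b*.995,110.5-a*.995-b*.0963,z]).round(1).tolist() for a,b in((-22,-24),(-22,24),(22,24),(22,-24))])
```

```text
state [511.6387756   98.61559611  79.70134519] [5.600e-02 2.850e-01 1.797e+00 1.000e-03 1.055e+00 1.460e-01]
25 [272.54069078 228.44623466] [307.89679133 178.77083106]
15 [272.62256711 232.74157457] [308.14585986 176.80104459]
5 [272.71203451 237.43515121] [308.39803257 174.80670823]
54 [511.55544642  90.8641657   54.        ] [500.4109341  114.98684115  54.        ]
60 [511.69718555  93.06667304  60.        ] [503.36807029 111.26652765  60.        ]
66 [511.83892467  95.26918037  66.        ] [506.32520648 107.54621416  66.        ]
w2 [(np.int64(242), np.int64(188)), (np.int64(242), np.int64(245)), (np.int64(239), np.int64(190)), (np.int64(305), np.int64(191))] 3408
s2 [(np.int64(314), np.int64(171)), (np.int64(310), np.int64(184)), (np.int64(303), np.int64(173)), (np.int64(320), np.int64(177))] 107
s1 [(np.int64(311), np.int64(168)), (np.int64(310), np.int64(183)), (np.int64(303), np.int64(173)), (np.int64(320), np.int64(177))] 141
w2 56 [[240.0, 185.1], [305.2, 185.4], [303.2, 241.5], [241.3, 241.2]]
w2 60 [[239.5, 186.0], [305.8, 186.4], [303.8, 243.4], [240.8, 243.1]]
w2 66 [[238.6, 187.6], [306.8, 187.9], [304.7, 246.3], [240.0, 246.1]]
s2 56 [[311.2, 168.5], [321.2, 178.1], [310.4, 185.0], [300.5, 175.1]]
s2 60 [[311.3, 167.7], [321.3, 177.3], [310.5, 184.2], [300.6, 174.4]]
s2 66 [[311.5, 166.5], [321.5, 176.1], [310.7, 183.0], [300.7, 173.2]]
```

Both views put the fingertips about 5 mm below the TCP, not 25, so they are still above the pad. That fits the missing contact force. I'll keep going down in small steps and watch the force.

```bash
python3 -m crank '[[[0,0,0],[0,0,0.002],0],[[0,0,0],[0,0,0.004],0],[[0,0,0],[0,0,0.004],0]]'
python3 -m crank '[[[0,0,0],[0,0,0.002],0],[[0,0,0],[0,0,0.002],0]]'
python3 -m crank '[[[0,0,0],[0,0,0.002],0],[[0,0,0],[0,0,0.002],0]]'
```

```text
time: 4.0
tool_pos: [511.3, 98.6, 75.3]
orientation: [0.001, 0.738, 0.675, 0.002]
ft_force: [1.1, 0.5, 0.4]
gripper_width: 0.005
time: 4.2
tool_pos: [511.0, 98.6, 73.0]
orientation: [0.001, 0.738, 0.675, 0.001]
ft_force: [1.1, 1.3, -0.2]
gripper_width: 0.005
time: 4.4
tool_pos: [510.8, 98.6, 70.7]
orientation: [0.0, 0.738, 0.675, 0.001]
ft_force: [0.3, 0.1, -1.0]
gripper_width: 0.008
```

```bash
python3 -m crank '[[[0,0,0],[0,0,0.002],0],[[0,0,0],[0,0,0.002],0]]'
python3 -c "
from h import *
rel([511.5,98.7,66],np.radians(84.5))"
```

```text
time: 4.6
tool_pos: [510.6, 98.5, 68.4]
orientation: [0.0, 0.738, 0.675, 0.001]
ft_force: [-1.3, -0.5, 0.5]
gripper_width: 0.006
pos [510.6  98.5  68.4] F [-1.3 -0.5  0.5] t 4.6 shift [0.0002 0.0009 0.0024] turn [ 0.02 -0.01  0.07]
```

```bash
python3 -m crank '[[[0,0,0],[0,0.001,0.002],0],[[0,0,0],[0,0.001,0.002],0]]'
python3 -m crank '[[[0,0,0],[0,0,0.001],0],[[0,0,0],[0,0,0.001],0]]'
```

```text
time: 4.8
tool_pos: [511.5, 98.4, 66.1]
orientation: [0.0, 0.738, 0.675, 0.001]
ft_force: [-0.1, 0.3, 0.3]
gripper_width: 0.005
time: 5.0
tool_pos: [511.4, 98.4, 65.0]
orientation: [0.0, 0.738, 0.675, 0.001]
ft_force: [-1.1, -0.2, 0.3]
gripper_width: 0.005
```

Run:
```python
from h import *
a=cap('wrist','w3')['img'][...,::-1]; b=cap('scene','s3')['img'][...,::-1]
cv2.imwrite('pics/m3.png',np.hstack([cv2.resize(a[120:330,130:410],(400,300)),cv2.resize(b[135:210,260:360],(400,300),interpolation=cv2.INTER_CUBIC)]))
t=robot.state()['tool_pos']; print(t,robot.state()['ft_force'])
for dz in(25,15,5): print(dz,proj('w3',t-[0,0,dz]),proj('s3',t-[0,0,dz]))
```

```text
[511.49812493  98.42435069  65.1026184 ] [-0.04547214 -0.0414616   0.31083854]
25 [272.78801844 228.44152113] [307.50156075 181.61382624]
15 [272.83938155 232.7454284 ] [307.7459992  179.67892182]
5 [272.89550905 237.44856059] [307.993457   177.72011697]
```

View pics/m3.png

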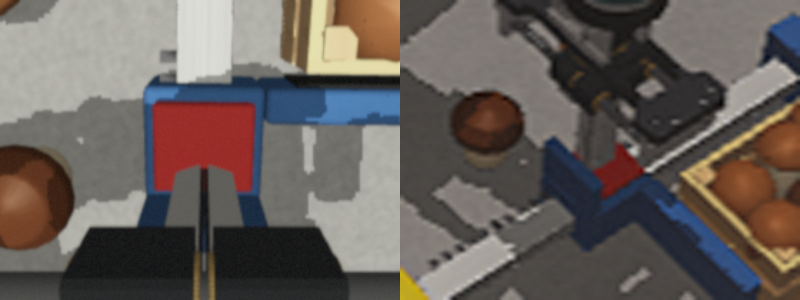

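The wrist view shows the fingers over the pad's lower centre. In the scene view the tip is at about (310,177), which again gives 5 mm below TCP, so roughly z = 60. Pad resting on a tooth would be about 60. Continue.

```bash
for i in 1 2; do :; done; python3 -m crank '[[[0,0,0],[0,0,0.001],0],[[0,0,0],[0,0,0.001],0]]'
python3 -m crank '[[[0,0,0],[0,0,0.001],0],[[0,0,0],[0,0,0.001],0]]'
python3 -m crank '[[[0,0,0],[0,0,0.001],0],[[0,0,0],[0,0,0.001],0]]'
```

```text
time: 5.3
tool_pos: [511.4, 98.4, 64.0]
orientation: [0.0, 0.738, 0.675, 0.001]
ft_force: [-0.2, -0.4, 0.0]
gripper_width: 0.005
time: 5.5
tool_pos: [511.3, 98.4, 62.9]
orientation: [0.0, 0.738, 0.675, 0.001]
ft_force: [0.6, -0.1, 0.4]
gripper_width: 0.007
time: 5.7
tool_pos: [511.2, 98.4, 61.7]
orientation: [-0.0, 0.738, 0.675, 0.001]
ft_force: [-0.5, -0.1, -0.3]
gripper_width: 0.006
```

```bash
python3 -m crank '[[[0,0,0],[0,0,0.001],0],[[0,0,0],[0,0,0.001],0]]'
python3 -m crank '[[[0,0,0],[0,0,0.001],0],[[0,0,0],[0,0,0.001],0]]'
python3 -m crank '[[[0,0,0],[0,0,0.001],0],[[0,0,0],[0,0,0.001],0]]'
```

```text
time: 5.9
tool_pos: [511.0, 98.4, 60.6]
orientation: [-0.0, 0.738, 0.675, 0.0]
ft_force: [0.4, -0.1, -0.7]
gripper_width: 0.003
time: 6.1
tool_pos: [510.9, 98.4, 59.4]
orientation: [-0.0, 0.738, 0.675, 0.0]
ft_force: [1.1, 0.2, 0.0]
gripper_width: 0.002
time: 6.3
tool_pos: [510.8, 98.4, 58.3]
orientation: [-0.0, 0.738, 0.675, 0.0]
ft_force: [0.9, 0.2, 0.6]
gripper_width: 0.009
```

Run:
```python
from h import *
a=cap('wrist','w4')['img'][...,::-1]; b=cap('scene','s4')['img'][...,::-1]; c=cap('top','t4')['img'][...,::-1]
cv2.imwrite('pics/m4.png',np.hstack([cv2.resize(a[170:290,200:350],(400,320),interpolation=cv2.INTER_CUBIC),cv2.resize(b[150:200,280:342],(400,320),interpolation=cv2.INTER_CUBIC)]))
t=robot.state()['tool_pos']; print(t,robot.state()['moment'])
w,x,y,z=robot.state()['orientation'];R=Ro.from_quat([x,y,z,w])
for f in('w4','s4'):
  for dz in (0,5,15,25): print(f,dz,[proj(f,t+R.apply([sx,sy,dz])).round(1).tolist() for sx,sy in((8,-12),(8,12),(-8,12),(-8,-12))])
K,T=load('w4'); print('cam pos',-T[:3,:3].T@T[:3,3])
```

```text
[510.93020894  98.3769144   58.43712572] [-0.02740241 -0.05212828  0.03342956]
w4 0 [[255.4, 229.0], [290.6, 228.9], [290.3, 250.8], [255.7, 250.8]]
w4 5 [[255.8, 226.7], [290.2, 226.6], [289.9, 248.0], [256.1, 248.1]]
w4 15 [[256.5, 222.4], [289.4, 222.4], [289.1, 242.9], [256.8, 242.9]]
w4 25 [[257.2, 218.5], [288.6, 218.5], [288.4, 238.2], [257.5, 238.2]]
s4 0 [[307.3, 174.3], [312.3, 179.1], [308.4, 181.7], [303.3, 176.8]]
s4 5 [[307.1, 175.3], [312.2, 180.1], [308.2, 182.6], [303.2, 177.7]]
s4 15 [[306.9, 177.2], [311.9, 182.1], [308.0, 184.6], [303.0, 179.7]]
s4 25 [[306.7, 179.2], [311.6, 184.0], [307.8, 186.5], [302.8, 181.6]]
cam pos [516.80693172 170.48489506 250.03332036]
```

View pics/m4.png

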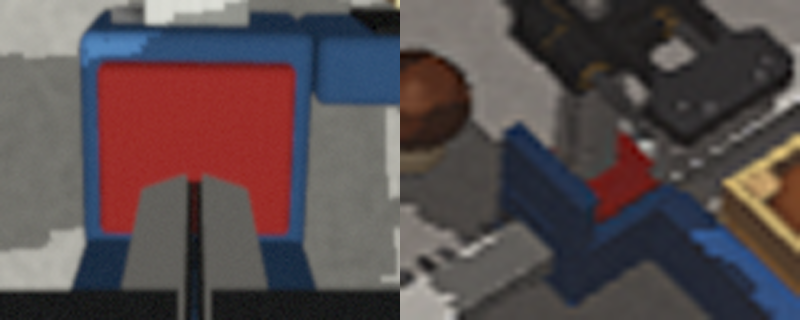

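Wrist crop: the finger tips are over the pad with the tip edge around row 236. The scene crop has the tip bottom at about (312,178). Both still put the tips close above the pad, so I'll keep going in guarded steps.

```bash
python3 -m crank '[[[0,0,0],[0,0,0.001],0],[[0,0,0],[0,0,0.001],0]]'
python3 -m crank '[[[0,0,0],[0,0,0.001],0],[[0,0,0],[0,0,0.001],0]]'
python3 -m crank '[[[0,0,0],[0,0,0.001],0],[[0,0,0],[0,0,0.001],0]]'
```

```text
time: 6.65
tool_pos: [510.8, 98.4, 57.3]
orientation: [-0.0, 0.738, 0.675, 0.0]
ft_force: [0.3, 0.6, 0.4]
gripper_width: 0.006
time: 6.85
tool_pos: [510.7, 98.4, 56.2]
orientation: [-0.0, 0.738, 0.675, 0.0]
ft_force: [0.1, 0.3, -0.1]
gripper_width: 0.003
time: 7.05
tool_pos: [510.6, 98.4, 55.0]
orientation: [-0.001, 0.738, 0.675, -0.0]
ft_force: [-0.5, 0.2, 0.7]
gripper_width: 0.004
```

Run:
```python
from h import *
cap('wrist','w5');cap('scene','s5')
d=np.array([-.0963,-.995,0]);n=np.array([.995,-.0963,0])
for f in('w1','w2','w3','w4','w5'):
    im=cv2.imread(f'pics/{f}.png'); h=cv2.cvtColor(im,cv2.COLOR_BGR2HSV)
    m=cv2.inRange(h,(0,150,40),(6,255,255))|cv2.inRange(h,(172,120,40),(180,255,255)); m[:165]=0;m[270:]=0;m[:,:225]=0;m[:,325:]=0
    ys,xs=np.nonzero(m); r=int(np.percentile(ys,20)); q=xs[ys==r]; cy=ys[xs==int(q.mean())]
    print(f,'width@row',r,q.max()-q.min()+1,'left',q.min(),'top',ys.min(),'bottom',ys.max())
    for z in(56,60,66):
        a=[proj(f,np.array([512.5,110.5,z])+d*s*22+n*t*24) for s,t in((-1,-1),(-1,1),(1,-1),(1,1))]; l=a[0]+(a[2]-a[0])*(r-a[0][1])/(a[2][1]-a[0][1]);rr=a[1]+(a[3]-a[1])*(r-a[1][1])/(a[3][1]-a[1][1])
        print('  ',z,round(rr[0]-l[0],1),l[0].round(1),'top',a[0][1].round(1),'bot',a[2][1].round(1))
s=robot.state();print(s['tau'].round(3),s['tool_pos'],s['joint_positions'])
```

```text
w1 width@row 183 50 left 250 top 174 bottom 219
   56 49.3 250.4 top 172.3 bot 216.1
   60 50.0 250.0 top 172.8 bot 217.2
   66 51.1 249.5 top 173.7 bot 218.9
w2 width@row 198 67 left 239 top 188 bottom 245
   56 64.4 240.3 top 185.1 bot 241.2
   60 65.6 239.8 top 186.0 bot 243.1
   66 67.6 238.9 top 187.6 bot 246.1
w3 width@row 202 71 left 237 top 192 bottom 253
   56 68.9 238.4 top 188.5 bot 248.1
   60 70.3 237.8 top 189.6 bot 250.3
   66 72.5 236.7 top 191.3 bot 253.7
w4 width@row 204 73 left 237 top 193 bottom 257
   56 71.1 238.3 top 190.2 bot 251.6
   60 72.6 237.6 top 191.4 bot 253.9
   66 75.0 236.5 top 193.2 bot 257.5
w5 width@row 205 74 left 237 top 194 bottom 259
   56 72.3 238.0 top 191.1 bot 253.4
   60 73.8 237.3 top 192.3 bot 255.8
   66 76.3 236.2 top 194.3 bot 259.5
[-0.0000e+00 -3.7975e+01 -1.9132e+01  6.7000e-02  1.0000e-02 -0.0000e+00] [510.69653632  98.38034345  55.17049574] [5.58323842e-02 3.12535099e-01 1.82826227e+00 9.68465212e-04
 1.00117984e+00 1.45158568e-01]
```

Pad edges in the wrist view stay consistent with the pad still fully up at about 66. The fingers' picture row and width fit tips that sit above the reported TCP. So no contact yet; continue, guarded.

```bash
python3 -m crank '[[[0,0,0],[0.001,0.001,0.001],0],[[0,0,0],[0.001,0.001,0.002],0]]'
python3 -m crank '[[[0,0,0],[0,0,0.001],0],[[0,0,0],[0,0,0.002],0]]'
python3 -m crank '[[[0,0,0],[0,0,0.001],0],[[0,0,0],[0,0,0.001],0]]'
```

```text
time: 7.35
tool_pos: [512.1, 99.4, 53.3]
orientation: [-0.0, 0.738, 0.675, 0.0]
ft_force: [-0.1, 0.7, 2.7]
gripper_width: 0.007
time: 7.55
tool_pos: [512.1, 99.4, 51.5]
orientation: [-0.0, 0.738, 0.675, 0.0]
ft_force: [-0.6, -0.8, 3.6]
gripper_width: 0.004
time: 7.75
tool_pos: [512.1, 99.4, 50.5]
orientation: [-0.0, 0.738, 0.675, 0.0]
ft_force: [-0.4, -0.7, 4.1]
gripper_width: 0.007
```

```bash
python3 -m crank '[[[0,0,0],[0,0,0.001],0],[[0,0,0],[0,0,0.001],0]]'
python3 -c "
from h import *
s=robot.state();print(s['tau'].round(3),s['moment'])
cap('wrist','w6')"
```

```text
time: 7.95
tool_pos: [512.1, 99.4, 49.5]
orientation: [-0.0, 0.738, 0.675, 0.0]
ft_force: [-0.2, 0.4, 3.9]
gripper_width: 0.005
[ -0.045 -36.352 -18.324   0.078  -0.352  -0.   ] [-0.05297558  0.1096053   0.01754981]
```

Contact at TCP z≈54 with about 3 N, then the spring slope, as described. The pad was fully up, so full press is at TCP z≈44.

```bash
python3 -m crank '[[[0,0,0],[0,0,0.002],0],[[0,0,0],[0,0,0.004],0],[[0,0,0],[0,0,0.004],0]]'
python3 -m crank '[[[0,0,0],[0,0,0.001],0],[[0,0,0],[0,0,0.001],0]]'
python3 -m crank '[[[0,0,0],[0,0,0.001],0],[[0,0,0],[0,0,0.001],0]]'
```

```text
time: 8.3
tool_pos: [512.1, 99.4, 45.4]
orientation: [-0.0, 0.738, 0.675, 0.0]
ft_force: [-1.0, 0.4, 4.8]
gripper_width: 0.004
time: 8.5
tool_pos: [512.1, 99.4, 44.5]
orientation: [-0.0, 0.738, 0.675, 0.0]
ft_force: [-1.2, 0.4, 5.7]
gripper_width: 0.007
time: 8.7
tool_pos: [512.2, 99.4, 43.8]
orientation: [-0.0, 0.738, 0.675, 0.0]
ft_force: [-1.9, 1.0, 7.5]
gripper_width: 0.004
```

```bash
python3 -m crank '[[[0,0,0],[-0.005,0,0],0],[[0,0,0],[-0.01,0,0],0],[[0,0,0],[-0.015,0,0],0],[[0,0,0],[-0.02,0,0],0],[[0,0,0],[-0.02,0,0],0]]'
```

```text
time: 9.2
tool_pos: [511.2, 80.6, 44.3]
orientation: [-0.001, 0.739, 0.674, 0.002]
ft_force: [-0.5, 3.4, 5.8]
gripper_width: 0.004
```

```bash
python3 -m crank '[[[0,0,0],[-0.006,0,0.001],0],[[0,0,0],[-0.012,0,0.001],0],[[0,0,0],[-0.018,0,0.001],0],[[0,0,0],[-0.024,0,0.001],0],[[0,0,0],[-0.03,0,0.001],0],[[0,0,0],[-0.036,0,0.001],0],[[0,0,0],[-0.042,0,0.001],0],[[0,0,0],[-0.042,0,0.001],0]]'
python3 - <<'E'
from h import *
cap('wrist','w7')
d=np.array([-.0963,-.995,0]);n=np.array([.995,-.0963,0])
im=cv2.imread('pics/w7.png'); h=cv2.cvtColor(im,cv2.COLOR_BGR2HSV)
m=cv2.inRange(h,(0,150,40),(6,255,255))|cv2.inRange(h,(172,120,40),(180,255,255)); m[:165]=0;m[280:]=0;m[:,:215]=0;m[:,335:]=0
ys,xs=np.nonzero(m);print(xs.min(),xs.max(),ys.min(),ys.max(), 'far edge',back('w7',xs.mean(),ys.min(),56))
rel([0,0,0],np.radians(84.5))
E
```

```text
time: 10.0
tool_pos: [507.1, 39.8, 43.8]
orientation: [-0.001, 0.739, 0.674, 0.003]
ft_force: [-3.5, 4.2, 9.7]
gripper_width: 0.006
232 307 188 252 far edge [508.22194416  78.33391085  56.        ]
pos [507.1  39.8  43.7] F [-2.1  2.4  9.6] t 10.05 shift [-0.0867 -0.5013  0.0426] turn [ 0.02 -0.07  0.04]
```

Pad centre is now at y≈56, so the jaw has moved about 54 mm with the release held at the hard stop. About 90 mm remain.

```bash
python3 -m crank '[[[0,0,0],[-0.008,0,0],0],[[0,0,0],[-0.016,0,0],0],[[0,0,0],[-0.024,0,0],0],[[0,0,0],[-0.032,0,0],0],[[0,0,0],[-0.04,0,0],0],[[0,0,0],[-0.048,0,0],0],[[0,0,0],[-0.056,0,0],0],[[0,0,0],[-0.064,0,0],0],[[0,0,0],[-0.072,0,0],0],[[0,0,0],[-0.076,0,0],0]]'
python3 -m crank '[[[0,0,0],[-0.003,0,0],0],[[0,0,0],[-0.006,0,0],0],[[0,0,0],[-0.008,0,0],0],[[0,0,0],[-0.008,0,0],0]]'
```

```text
time: 11.05
tool_pos: [499.5, -34.4, 43.8]
orientation: [-0.003, 0.74, 0.673, 0.003]
ft_force: [-1.9, 5.4, 9.2]
gripper_width: 0.003
time: 11.45
tool_pos: [498.8, -41.0, 43.8]
orientation: [-0.004, 0.74, 0.673, 0.004]
ft_force: [-0.7, 4.6, 5.3]
gripper_width: 0.006
```

```bash
python3 -m crank '[[[0,0,0],[-0.002,0,0],0],[[0,0,0],[-0.004,0,0],0],[[0,0,0],[-0.005,0,0],0],[[0,0,0],[-0.005,0,0],0]]'
python3 -m crank '[[[0,0,0],[-0.002,0,0],0],[[0,0,0],[-0.004,0,0],0],[[0,0,0],[-0.004,0,0],0]]'
```

```text
time: 11.85
tool_pos: [498.4, -44.5, 43.8]
orientation: [-0.005, 0.74, 0.672, 0.005]
ft_force: [0.2, 5.1, 5.4]
gripper_width: 0.008
time: 12.15
tool_pos: [498.2, -47.1, 43.9]
orientation: [-0.006, 0.741, 0.672, 0.006]
ft_force: [-1.1, 4.3, 6.4]
gripper_width: 0.005
```

```bash
python3 -m crank '[[[0,0,0],[-0.003,0,0],0],[[0,0,0],[-0.006,0,0],0],[[0,0,0],[-0.006,0,0],0]]'
python3 -m crank '[[[0,0,0],[-0.003,0,0],0],[[0,0,0],[-0.006,0,0],0],[[0,0,0],[-0.006,0,0],0]]'
```

```text
time: 12.45
tool_pos: [498.0, -48.8, 43.9]
orientation: [-0.008, 0.742, 0.67, 0.01]
ft_force: [1.0, 12.8, 6.6]
gripper_width: 0.004
time: 12.75
tool_pos: [498.2, -48.4, 44.1]
orientation: [-0.012, 0.744, 0.668, 0.014]
ft_force: [1.8, 18.2, 6.3]
gripper_width: 0.005
```

Stop reached: push force has risen from 5 N to 18 N with no further motion. Check with the top view, then lift off.

```bash
python3 - <<'E'
from h import *
c=cap('wrist','w8'); 
im=cv2.imread('pics/w8.png'); h=cv2.cvtColor(im,cv2.COLOR_BGR2HSV)
m=cv2.inRange(h,(0,150,40),(6,255,255))|cv2.inRange(h,(172,120,40),(180,255,255)); m[:165]=0;m[280:]=0;m[:,:215]=0;m[:,335:]=0
ys,xs=np.nonzero(m);print('far edge',back('w8',xs.mean(),ys.min(),56))
E
python3 -m crank '[[[0,0,0],[0,0,0],0],[[0,0,0],[0.001,0,-0.006],0],[[0,0,0],[0.003,0,-0.015],0],[[0,0,0],[0.004,0,-0.03],0],[[0,0,0],[0.004,0,-0.06],0],[[0,0,0],[0.004,0,-0.1],0],[[0,0,0],[0.004,0,-0.14],0],[[0,0,0],[0.004,0,-0.14],0],[[0,0,0],[0.004,0,-0.14],0]]'
```

```text
far edge [499.32748483 -11.11256038  56.        ]
time: 13.7
tool_pos: [498.1, -49.7, 184.8]
orientation: [-0.011, 0.744, 0.668, 0.015]
ft_force: [-0.5, -0.7, -0.6]
gripper_width: 0.009
```

```bash
python3 -m crank '[[[0,0,0],[0,-0.05,-0.02],0],[[0,0,0],[0,-0.1,-0.02],0],[[0,0,0],[0,-0.15,-0.02],0],[[0,0,0],[0,-0.15,-0.02],0],[[0,0,0],[0,-0.15,-0.02],0]]'
python3 - <<'E'
from h import *
a=cap('top','t9')['img'][...,::-1]; b=cap('scene','s9')['img'][...,::-1]
cv2.imwrite('pics/m9.png',np.hstack([cv2.resize(a[130:280,150:350],(400,300)),cv2.resize(b[110:260,220:420],(400,300))]))
def c(f,roi,lo,hi):
    h=cv2.cvtColor(cv2.imread(f'pics/{f}.png'),cv2.COLOR_BGR2HSV);m=cv2.inRange(h,lo,hi);k=m*0;k[roi[1]:roi[3],roi[0]:roi[2]]=1;m*=k
    ys,xs=np.nonzero(m); return xs.mean() if len(xs) else 0,ys.mean() if len(ys) else 0
r=c('t9',(265,195,320,245),(0,200,80),(4,255,255)); s=c('s9',(240,160,330,230),(0,200,80),(4,255,255)); print(r,s)
for z in(60,66): print(z,back('t9',*r,z),back('s9',*s,z))
f0=cv2.imread('pics/top0.png').astype(int);f1=cv2.imread('pics/t9.png').astype(int)
for nm,(x,y) in dict(crate=(204,179),a=(205,252),b=(249,252),c=(335,197),brush=(424,245),tub=(429,194),spray=(398,148)).items():
    w=18; t=f0[y-w:y+w,x-w:x+w].astype(np.uint8); S=f1[y-w-12:y+w+12,x-w-12:x+w+12].astype(np.uint8)
    R=cv2.matchTemplate(S,t,cv2.TM_CCOEFF_NORMED);_,v,_,l=cv2.minMaxLoc(R);print(nm,(l[0]-12,l[1]-12),round(v,2))
E
```

```text
time: 14.2
tool_pos: [347.2, -34.0, 203.4]
orientation: [-0.012, 0.744, 0.668, 0.014]
ft_force: [-0.3, -0.6, 0.4]
gripper_width: 0.005
(np.float64(287.24375), np.float64(220.35625)) (np.float64(274.96026490066225), np.float64(198.28476821192052))
60 [498.38201615 -31.28869535  60.        ] [498.47560712 -29.99681632  60.        ]
66 [497.9098135  -31.34919253  66.        ] [501.46022925 -32.92351003  66.        ]
crate (0, 0) 0.99
a (0, 0) 0.99
b (0, 0) 0.92
c (0, 0) 0.99
brush (0, 0) 0.99
tub (0, 0) 0.99
spray (0, 0) 1.0
```

View pics/m9.png

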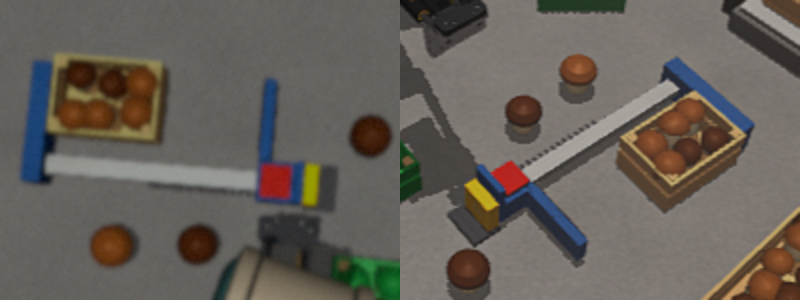

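Jaw is against the stop: pad to stop centre measures 51.7 mm, expected 51. Both views show the jaw touching the yellow stop, and nothing else moved.

```bash
python3 -c "
from workcell import robot
print(robot.finish_job())"
```

```text
the job is handed in; nothing more can be done
None
```

The clamp is open and the job is handed in at about 14 s of the 38 s allowed; no verdict is reported.

- **What I did:** I pressed the release pad to its hard stop with the closed fingertips. Keeping it pressed, I pushed the jaw by its heel about 143 mm until the force rose from 5 N to 18 N at the end stop. Then I lifted off and moved clear.
- **Last checks:** The pad measures 51.7 mm from the centre of the end stop, where 51 mm means fully back. The pad's height is consistent with the release having sprung up. The wrist force is near zero. The top view shows no pixel shift of the crate, mushrooms, brush, bowl or bottle.
- **Disagreed:** The closed fingertips did not touch the pad until the reported TCP was about 12 mm below the pad's top, although they should stand 25 mm ahead of it. I never found the cause. I went down in small steps and took the pad's position from the contact force instead of the stated length.

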